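# Reset the pull-lock length knob of a packing-bench tape dispenser

## Task

The length knob on top of the tape dispenser is locked in its park position: pull it up to unlock it, turn it clockwise (seen from above) until its pointer passes the steel lug on the collar around it, feel gently for the hidden seat that lies somewhere in the 35 degrees past the lug, and push the knob fully home there. Never force the knob while it is locked or while it sits on top of the collar's stops, let go of it at the end, and leave the other things on the bench where they are.

Things in the scene. Friction and masses are not known exactly. Their poses are not given: they have to be found in the camera images.
- knob_grip (a point): Grip point of the length knob, on its upright axis: a black disc 73 mm across, 4 mm thick, with an upright flat grey wing 42 mm long (this point's x), 14 mm thick (y), 40 mm high. The point lies in the wing, 14 mm below its top, 26 mm above the disc and, knob home, 44 mm above the deck. x points along the wing to the pointer (thin white line on the disc and on one end of the wing's top), z up.
- dispenser: Grey steel tape dispenser fixed on the bench, 220 mm (x) by 340 mm (y), flat deck 100 mm above the bench. Origin at bench height under the knob's axis, x away from its feed mouth, y to its round roll hood, which starts 112 mm from the axis and is 50 mm higher than the deck. Within 70 mm of the axis nothing but the knob stands higher than 14 mm above the deck.
- pull (a joint): How far the knob is out (m): 0 = fully home (at the start), 0.014 = pulled straight up to its stop. It stays where it is left, with about 2 to 3 N of friction each way. It must be out 9.5 mm or more to be turned freely.
- dial (a joint): Angle of the knob (rad): 0 = park at the start, growing as it is turned clockwise seen from above; end stop at 1.75. Friction is small (0.04 N m). Home in park or in the seat it is locked, with about 0.03 rad of play either way.
- collar: Plain steel setting collar round the knob, 94 mm across, 7 mm high, fixed on the deck. Origin on the knob's axis at deck height; its x axis points to its lug, z up. The lug is 0.84 to 0.92 rad clockwise of the park position.
- lug (a point): Top of the small steel lug on the collar, 8 mm wide, 16 mm long, 11 mm high; its middle is 47 mm from the knob's axis. It marks where to begin feeling: the hidden seat's middle lies 0.06 to 0.60 rad past it (clockwise), and the pointer must be within 0.025 rad of that middle for the key to drop in. Between park and seat and past the seat lie flat stops.
- keybar: Hidden steel cross key on a spring under the disc, 68 x 6 mm; x to the pointer, origin on the axis 10 mm below deck (home). Off a seat it rests on the stops with the knob 8.5 mm out; pressing down then takes 3 N plus 1.5 N per mm, solid at 3.5 mm out. Turned over the seat while pressed, it snaps in, the resistance vanishes and the knob goes home. Over 30 N on it is forcing.
- staples: Bystander, leave alone: small cardboard box of staples, 32 x 62 x 22 mm, on the dispenser's deck beyond the knob; origin under its centre
- tape_roll: Bystander, leave alone: empty-cored roll, 96 mm across, 48 mm high, lying on the bench in front of the dispenser; origin under its centre
- screwdriver: Bystander, leave alone: screwdriver with black handle lying on the bench to the right of the dispenser; origin under its centre
- small_carton: Bystander, leave alone: closed carton 130 x 170 x 90 mm on the right; origin under its centre
- mug: Bystander, leave alone: white mug, 80 mm across, 92 mm high, on the right; origin under its centre
- label_roll: Bystander, leave alone: white label roll, 80 mm across, 55 mm high, on the left; origin under its centre
- cleaner: Bystander, leave alone: white bottle, 60 mm across, 160 mm high, on the left; origin under its centre

How it is judged (in metres and radians):
On the way, in this order (a step that is already met when the one before it is completed fails the run):
1. the knob is pulled up, clear of its park slot (at least 9.5 mm) (value of joint pull above 0.0095 m and value of joint dial below 0.3 rad), for 0.1 s.
2. the knob is turned clockwise, still out, by more than 0.7 rad (value of joint dial above 0.7 rad and value of joint pull above 0.0025 m), for 0.1 s.
At the end, for the whole second after the job is handed in: The knob is pushed home to within 2 mm in the seat just past the lug, its pointer within 0.66 rad of the lug, released and still; the other things are where they were (value of joint pull below 0.002 m and value of joint dial above 0.7 rad and angle between the x axis of knob_grip and the x axis of collar, either way round below 0.66 rad and velocity of joint pull below 0.01 m/s); the robot touches nothing.
It fails at once if the key bar under the knob is forced against its stops with more than 30 N (contact force between keybar and anything else above 30 N).
It fails at once if a bystander is moved by more than 20 mm (distance of any of staples, tape_roll, screwdriver, small_carton, mug, label_roll, cleaner from where it was at the start of the episode above 0.02 m).
It also fails if it takes over 51 s, if anything falls off the work surface, if the arm or the gripper's body presses on something with over 40 N, if the wrist force passes 120 N, or if a joint passes its speed limit or range.

## Robot

A 6-joint arm with a two-finger parallel gripper is mounted at the origin on the work surface. World frame = base frame: x ahead of the robot, y to its left, z up, the work surface at z = 0. Lengths are in m, angles in degrees, forces in N, time in s.
With the tool pointing down it reaches from about 0.325 to 0.85 m from the base axis. Payload 4.4 kg.
Tool frame: the origin (TCP) lies at the very end of the fingers, on their centre line; the grasp point (between the pads) lies 19 mm behind it; z points along the fingers, y is the direction in which the jaws open and shut (so a half turn about z gives the same grasp; the last joint's range is limited). The gripper opens to 94 mm and grips with 3 to 60 N. Pads are 16 mm wide; open, the fingers measure 119 mm over their backs; the gripper's body (75 mm by 177 mm) begins 78 mm behind the grasp point.
Start: joints at [61.278, 11.837, 88.321, -0, 79.842, -8.623], TCP at [0.198, 0.54, 0.205] pointing down, gripper open.
Joint ranges: [-156.59, 156.59], [-49.26, 127.26], [12.9, 141.05], [-63.56, 243.56], [4.71, 150.69], [-161.64, 161.64]. Speed limits (degrees/s): [159.86, 159.86, 180, 180, 180, 180].

## Interface

Orientations are given as [roll, pitch, yaw] about the fixed x, y, z axes, in that order (R = Rz(yaw) Ry(pitch) Rx(roll)).
In Python, from bench import status, optics, job gives the robot as it stands.
- The arm moves only by the tool step_arm, never from a script. Its argument "rows" is a list of rows, each an object with "dp": the shift along the tool's x, y, z in cm, a list of three; "angular": the turn, a rotation vector about the tool's x, y, z in degrees, a list of three; "grip": the closure, from -1 (fully open) to 1 (shut). In form: [{"dp": [x, y, z], "angular": [ax, ay, az], "grip": grip}, ...]. A call has 1 to 12 rows; each row shifts and turns the commanded pose from where the row before left it, along the tool's axes as they then stand; what a row does not reach is not made up. A row lasts 1/8 s, in which the tool goes at most 62.5 mm and 10.7 degrees, less where a joint would pass 70% of its speed; a pose out of reach is approached as far as the arm can. A call is refused whole if a number of a shift passes 6.25 or a number of a turn 10.7, either way. A call with a gripper value outside its range is refused whole. The fingers move at their own pace and stop on an object; "squeeze" is the grip in N (left out, the last holds). Time passes only in rows, so rows that do not move let the fingers close. It gives the time, the measured TCP pose, the force and the opening at its end, in the units of the state.
- status.state(): the state, without advancing time (a new reading comes with each control period).
- optics.capture(name): name is "scene" or "side" or "wrist"; returns the picture (420x560x3 uint8, red, green, blue); there is no depth.
- optics.camera_info(name): a dict with "camera_matrix" (3x3 intrinsics, pixels), "distortion" ([k1, k2, p1, p2, k3] as OpenCV has them; the pictures are not rectified), "world_from_camera" (4x4, takes a point from camera to world coordinates); the wrist camera has in their place "mount" (4x4, takes a point from camera to tool coordinates, whose origin is the TCP and whose axes are the flange's). Camera axes: x right, y down, z forward; pixel columns grow to the right and rows downward; lengths in m; the calibration is good to about 2 mm. A picture is of the moment at which its call begins: read the wrist's pose just before it. camera_info takes no time and is no camera call.
- job.close_job(): hands the job in, once; it reports no verdict.
Trained networks look in the newest picture that a camera, given by its name, has taken for a name from the list of things; names that differ only in an ending like _2 or _b are one class to them, and where a whole thing is asked for, a point or a joint stands for the part that bears it (a point fixed in the world has none). Each returns a list of dicts, best first, with "score" (0 to 1); they miss things now and then, are a little off and sometimes report something else, mostly with a low value. They report only what shows in the picture. A call takes as long as a camera call.
- optics.find_in(camera, thing): "uv" ([column, row] in pixels, amid what is visible of it).
The state is a dict: "t": time; "qpos": joint angles; "joint_vel": joint speeds; "tau": joint torques, N m; "tool_pos": TCP position; "tool_rot": TCP orientation; "contact_force": force on the tool from outside, world axes, zero at the start; "moment": the same for the moment, N m; "width": opening from 0.0 (shut) to 1.0 (fully open).
Only numpy, scipy, OpenCV 4.12 (cv2) and the standard library are available. Lean on these libraries where they do the work, as an engineer would, in place of code of your own. Each camera call takes 0.05 s, during which the arm holds its last target.

## Working session

There is one attempt and no reset: what is moved stays moved. The work goes in short steps, Python scripts to look and compute and a tool call to move; the robot and the scene stay as the last step left them, time stands still between calls to the robot, and variables do not carry over. Pictures are saved under pics/ and viewed, and the job is handed in when it is done.

Besides the shell and the picture viewer there is one more tool, called after "Request:" as name(argument=value, ...), one argument or row to a line, values as JSON. step_arm: Moves the arm, as the interface text tells. Its arguments: {"type":"object","properties":{"rows":{"type":"array"},"squeeze":{"type":"number"}},"required":["rows"]}

```bash
mkdir -p pics; ls; cat > h.py <<'E'
import numpy as np, cv2
from bench import status, optics, job
from scipy.spatial.transform import Rotation as R
def save(cam,name,scale=1):
    im=np.asarray(optics.capture(cam)); cv2.imwrite('pics/'+name,cv2.resize(im[:,:,::-1],None,fx=scale,fy=scale) if scale!=1 else im[:,:,::-1].copy()); return im
def pose():
    s=status.state(); T=np.eye(4); r=s['tool_rot']; T[:3,:3]=R.from_euler('xyz',r,degrees=True).as_matrix(); T[:3,3]=s['tool_pos']; return T
def wfc(cam,T=None):
    c=optics.camera_info(cam)
    return np.array(c['world_from_camera']) if cam!='wrist' else T@np.array(c['mount'])
def ray(cam,uv,z,T=None):
    c=optics.camera_info(cam);W=wfc(cam,T)
    p=cv2.undistortPoints(np.array([[uv]],float),np.array(c['camera_matrix']),np.array(c['distortion'],float))[0,0]
    d=W[:3,:3]@np.array([p[0],p[1],1]);o=W[:3,3]
    return o+d*(z-o[2])/d[2]
def proj(cam,P,T=None):
    c=optics.camera_info(cam);W=np.linalg.inv(wfc(cam,T))
    return cv2.projectPoints(np.array(P,float).reshape(-1,1,3),cv2.Rodrigues(W[:3,:3])[0],W[:3,3],np.array(c['camera_matrix']),np.array(c['distortion'],float))[0][:,0]
E
python3 - <<'E'
from h import *
print(status.state())
for c in ['scene','side','wrist']:
    save(c,c+'0.png'); 
    for t in ['knob_grip','lug','dispenser','staples']:
        print(c,t,optics.find_in(c,t)[:2])
print(np.array(wfc('scene')).round(3),wfc('side').round(3),np.array(optics.camera_info('wrist')['mount']).round(3))
E
```

```text
pics
{'t': 0.0, 'qpos': array([ 6.12798105e+01,  1.18826762e+01,  8.84037749e+01, -1.47534221e-03,
        7.98414361e+01, -8.62190330e+00]), 'joint_vel': array([ 0.01094838, -0.05377978,  0.02484475,  0.04613463,  0.00539863,
        0.0132631 ]), 'tau': array([ 3.94074577e-04, -3.70874798e+01, -2.81420553e+01,  6.99068327e-02,
        3.60535516e-02, -1.72553810e-04]), 'tool_pos': array([0.19720666, 0.53927048, 0.20431488]), 'tool_rot': array([-1.79873340e+02, -1.77367591e-02,  1.59901956e+02]), 'contact_force': array([ 0.21772859, -0.12916634, -0.30850627]), 'moment': array([ 0.00396116,  0.0287528 , -0.01860682]), 'width': 0.9969096900822888}
scene knob_grip [{'uv': [295.7, 214.8], 'score': 0.59}]
scene lug [{'uv': [296.4, 230.9], 'score': 0.77}]
scene dispenser [{'uv': [307.8, 250.1], 'score': 0.7}, {'uv': [401.5, 282.0], 'score': 0.5}]
scene staples [{'uv': [254.6, 219.7], 'score': 0.72}]
side knob_grip [{'uv': [254.7, 191.1], 'score': 0.79}]
side lug [{'uv': [255.3, 204.1], 'score': 0.73}]
side dispenser [{'uv': [253.0, 197.5], 'score': 0.74}]
side staples [{'uv': [298.7, 199.4], 'score': 0.61}]
wrist knob_grip []
wrist lug []
wrist dispenser []
wrist staples []
[[-0.691  0.55  -0.469  1.111]
 [ 0.723  0.542 -0.43   0.557]
 [ 0.017 -0.636 -0.772  1.042]
 [ 0.     0.     0.     1.   ]] [[ 0.876 -0.297  0.379  0.064]
 [-0.481 -0.567  0.668 -0.803]
 [ 0.016 -0.768 -0.64   0.91 ]
 [ 0.     0.     0.     1.   ]] [[-0.    -0.974 -0.229  0.067]
 [ 1.    -0.    -0.    -0.001]
 [ 0.    -0.229  0.974 -0.179]
 [ 0.     0.     0.     1.   ]]
```

View pics/scene0.png

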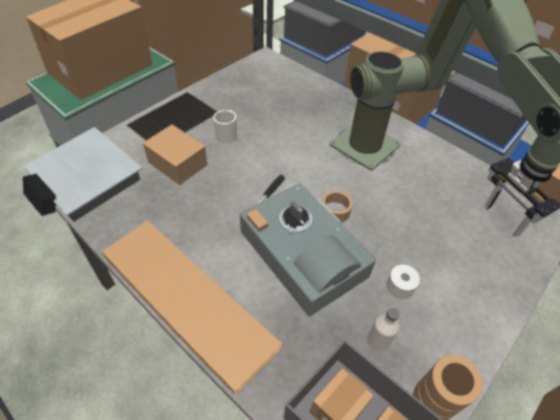

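View pics/side0.png

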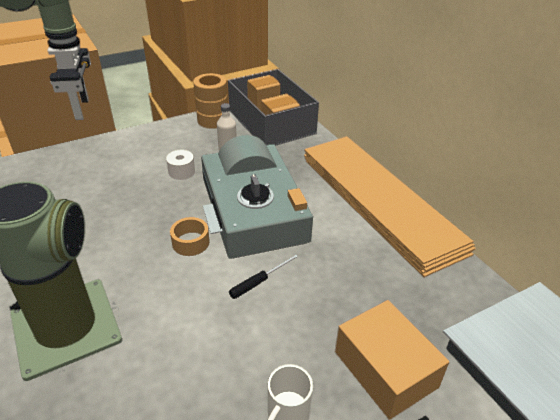

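```bash
python3 - <<'E'
from h import *
k1=[295.7,214.8];k2=[254.7,191.1]
for z in (.12,.13,.14,.15): print(z,ray('scene',k1,z),ray('side',k2,z))
print('lug',ray('scene',[296.4,230.9],.111),ray('side',[255.3,204.1],.111))
for c,n,u,v in (('scene','s',295,220),('side','d',255,197)):
    im=cv2.imread(f'pics/{c}0.png')[v-60:v+60,u-80:u+80]; cv2.imwrite(f'pics/{c}0z.png',cv2.resize(im,None,fx=5,fy=5,interpolation=cv2.INTER_CUBIC))
E
```

```text
0.12 [0.50556308 0.09779155 0.12      ] [0.50717243 0.0973935  0.12      ]
0.13 [0.51212249 0.10276673 0.13      ] [0.50155992 0.08599183 0.13      ]
0.14 [0.5186819  0.10774191 0.14      ] [0.49594742 0.07459016 0.14      ]
0.15 [0.52524132 0.1127171  0.15      ] [0.49033492 0.0631885  0.15      ]
lug [0.54071482 0.13230026 0.111     ] [0.49003055 0.06038591 0.111     ]
```

View pics/scene0z.png

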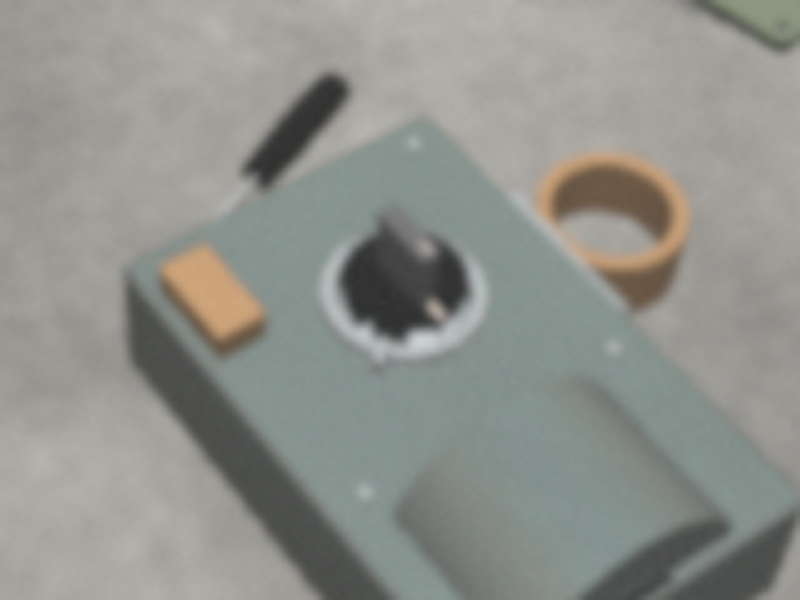

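View pics/side0z.png

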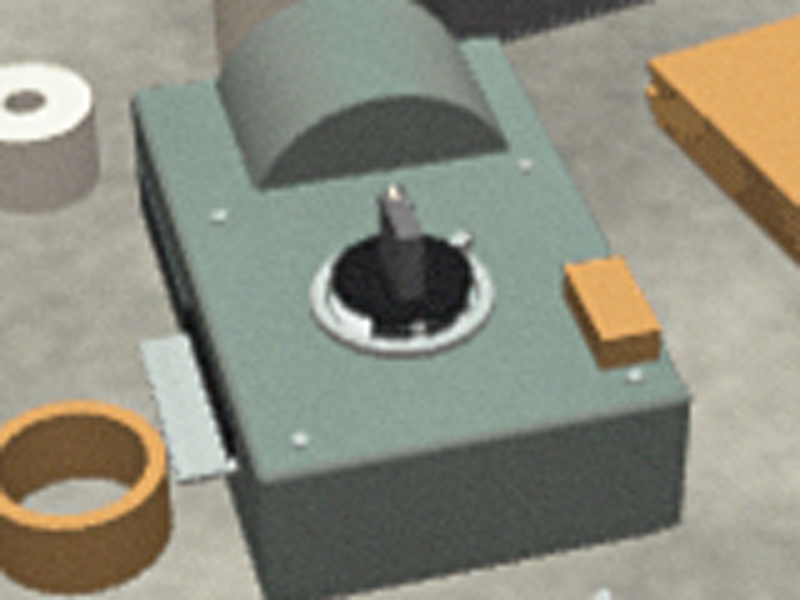

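```bash
python3 - <<'E'
from h import *
T=pose()
print(optics.camera_info('wrist')['camera_matrix'])
# knob at axis; desired TCP so that camera looks at knob
P=np.array([.506,.10,.13])
d=P-T[:3,3]; print(T[:3,:3].round(3)); print('delta world',d,'tool',T[:3,:3].T@d)
# knob in tool frame if camera axis hits it
m=np.array(optics.camera_info('wrist')['mount']); print(m[:3,3],m[:3,2])
E
```

```text
[[294.27183197   0.         280.08882049]
 [  0.         294.27183197 206.59643334]
 [  0.           0.           1.        ]]
[[-0.939  0.344  0.   ]
 [ 0.344  0.939  0.   ]
 [-0.     0.    -1.   ]]
delta world [ 0.30837619 -0.44000368 -0.07548292] tool [-0.4407887  -0.30725699  0.07546692]
[ 0.06660998 -0.00095471 -0.17943596] [-2.28506188e-01 -4.05700514e-04  9.73542376e-01]
```

Request:
step_arm(
  rows=[
    {"dp":[-3.65,-2.55,-0.3],"angular":[0,0,0],"grip":-1},
    {"dp":[-3.65,-2.55,-0.3],"angular":[0,0,0],"grip":-1},
    {"dp":[-3.65,-2.55,-0.3],"angular":[0,0,0],"grip":-1},
    {"dp":[-3.65,-2.55,-0.3],"angular":[0,0,0],"grip":-1},
    {"dp":[-3.65,-2.55,-0.3],"angular":[0,0,0],"grip":-1},
    {"dp":[-3.65,-2.55,-0.3],"angular":[0,0,0],"grip":-1},
    {"dp":[-3.65,-2.55,-0.3],"angular":[0,0,0],"grip":-1},
    {"dp":[-3.65,-2.55,-0.3],"angular":[0,0,0],"grip":-1},
    {"dp":[-3.65,-2.55,-0.3],"angular":[0,0,0],"grip":-1},
    {"dp":[-3.65,-2.55,-0.3],"angular":[0,0,0],"grip":-1},
    {"dp":[-3.65,-2.55,-0.3],"angular":[0,0,0],"grip":-1},
    {"dp":[-3.65,-2.55,-0.3],"angular":[0,0,0],"grip":-1},
  ],
)

```text
t: 2.25
tool_pos: [0.5046, 0.1008, 0.2418]
tool_rot: [180.0, 0.0, 159.9]
contact_force: [0.6, 0.7, 1.2]
width: 1.003
```

Request:
step_arm(
  rows=[
    {"dp":[0,0,0],"angular":[0,0,10],"grip":-1},
    {"dp":[0,0,0],"angular":[0,0,10],"grip":-1},
    {"dp":[0,0,0],"angular":[0,0,10],"grip":-1},
    {"dp":[0,0,0],"angular":[0,0,10],"grip":-1},
    {"dp":[0,0,0],"angular":[0,0,10],"grip":-1},
    {"dp":[0,0,0],"angular":[0,0,10],"grip":-1},
    {"dp":[0,0,0],"angular":[0,0,10],"grip":-1},
    {"dp":[0,0,0],"angular":[0,0,0],"grip":-1},
    {"dp":[0,0,0],"angular":[0,0,0],"grip":-1},
  ],
)

```text
t: 3.38
tool_pos: [0.5038, 0.1021, 0.2415]
tool_rot: [180.0, 0.0, 90.0]
contact_force: [-0.0, -0.8, 0.3]
width: 1.003
```

```bash
python3 - <<'E'
from h import *
s=status.state(); print(s['t'],s['tool_pos'],s['tool_rot'],s['qpos'])
save('wrist','w1.png')
for t in ['knob_grip','lug','collar','keybar']: print(t,optics.find_in('wrist',t)[:2])
E
```

```text
3.375 [0.50376941 0.10210582 0.24151633] [1.79994854e+02 1.16295386e-03 9.00423685e+01] [ 1.80447029e+00  2.78971928e+00  9.41540981e+01 -1.33040828e-03
  8.30510751e+01  1.76226263e+00]
knob_grip [{'uv': [283.1, 202.7], 'score': 0.66}, {'uv': [302.1, 173.1], 'score': 0.64}]
lug [{'uv': [307.3, 178.3], 'score': 0.64}]
collar [{'uv': [298.4, 168.7], 'score': 0.98}]
keybar []
```

View pics/w1.png

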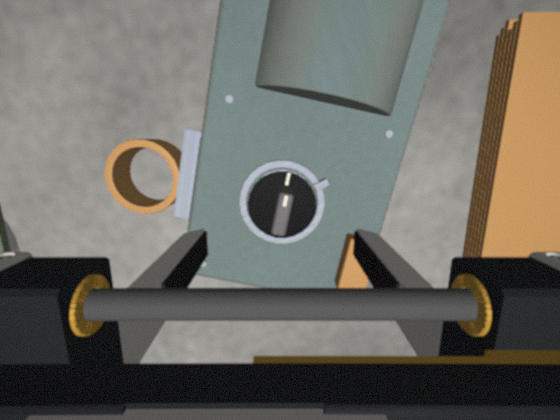

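```bash
python3 - <<'E'
from h import *
im=cv2.imread('pics/w1.png')[150:250,220:345]; cv2.imwrite('pics/w1z.png',cv2.resize(im,None,fx=6,fy=6,interpolation=cv2.INTER_CUBIC))
E
```

```text
(no output)
```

View pics/w1z.png

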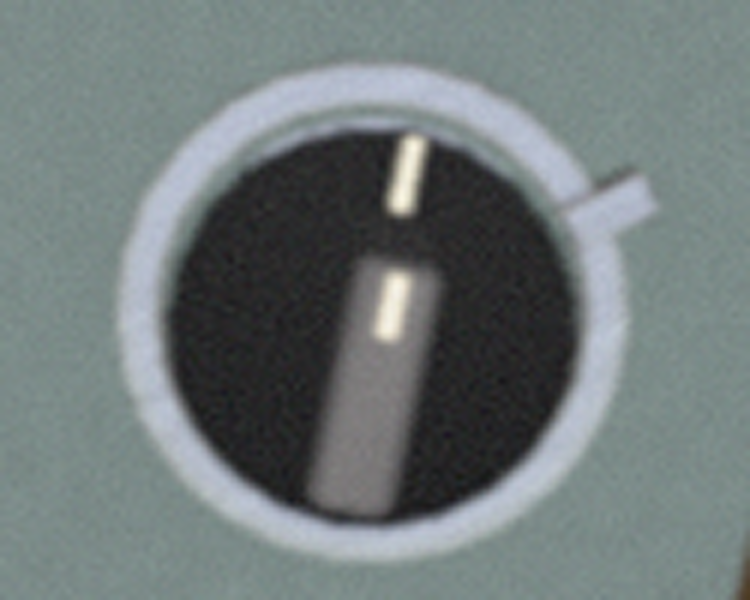

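```bash
python3 - <<'E'
from h import *
T=pose()
def z(x,y,h): return ray('wrist',[220+(x+.5)/6-.5,150+(y+.5)/6-.5],h,T)
c=z(374,312,.107); print('collar',c, 'diam',np.linalg.norm(z(118,312,.107)-z(630,312,.107)),np.linalg.norm(z(374,62,.107)-z(374,562,.107)))
d=z(373,325,.118);print('disc',d)
w=[z(*p,.158) for p in ((360,258),(442,270),(395,520),(308,505))]
print('wing',np.mean(w,0), [np.linalg.norm(w[i]-w[(i+1)%4]) for i in range(4)])
a=lambda v:np.degrees(np.arctan2(v[1],v[0]))
print('wing ang',a(w[0]+w[1]-w[2]-w[3]),a(w[0]-w[3]),a(w[1]-w[2]))
print('ptr disc',a(z(413,138,.118)-z(400,213,.118)), a(z(407,170,.118)-d))
for p in ((650,192),(575,225),(612,208)): q=z(*p,.111); print('lug',q,np.linalg.norm((q-c)[:2]),a(q-c))
E
```

```text
collar [0.50467244 0.09911118 0.107     ] diam 0.09311100885516263 0.09313561914677733
disc [0.50442904 0.09916069 0.118     ]
wing [0.50464842 0.09784704 0.158     ] [np.float64(0.012557785635736176), np.float64(0.04044731325342646), np.float64(0.01383196658793433), np.float64(0.040061120029819486)]
wing ang 79.12392601228872 78.20557398999368 80.03350881753983
ptr disc 80.46332389341096 77.92548383416555
lug [0.55341439 0.12161836 0.111     ] 0.053687532921177596 24.785700743900584
lug [0.54032006 0.11573725 0.111     ] 0.03933419751856364 25.00437397498099
lug [0.54679056 0.11877389 0.111     ] 0.046481804567105114 25.02536982352581
```

Request:
step_arm(
  rows=[
    {"dp":[-0.34,0.09,0],"angular":[0,0,5.8],"grip":0.1},
    {"dp":[0,0,2],"angular":[0,0,5.8],"grip":0.1},
    {"dp":[0,0,2.5],"angular":[0,0,0],"grip":0.1},
    {"dp":[0,0,1],"angular":[0,0,0],"grip":0.1},
    {"dp":[0,0,0],"angular":[0,0,0],"grip":0.1},
  ],
)

```text
t: 4.25
tool_pos: [0.5042, 0.0987, 0.1858]
tool_rot: [-179.9, 0.0, 78.3]
contact_force: [-0.7, -0.3, -0.4]
width: 0.503
```

```bash
python3 - <<'E'
from h import *
s=status.state(); print(s['t'],s['tool_pos'],s['tool_rot'],s['qpos'],s['width'],s['contact_force'])
save('wrist','w2.png')
im=save('side','s2.png')[130:250,175:335]; cv2.imwrite('pics/s2z.png',cv2.resize(im[:,:,::-1],None,fx=5,fy=5,interpolation=cv2.INTER_CUBIC))
E
```

```text
4.25 [0.50416667 0.09867379 0.18584283] [-1.79906701e+02  2.19024434e-02  7.83105707e+01] [ 1.41442720e+00  5.43832567e+00  9.80425643e+01 -1.84764306e-04
  7.66149448e+01  1.31039173e+01] 0.5033899623419928 [-0.69668092 -0.32510736 -0.43138669]
```

View pics/w2.png

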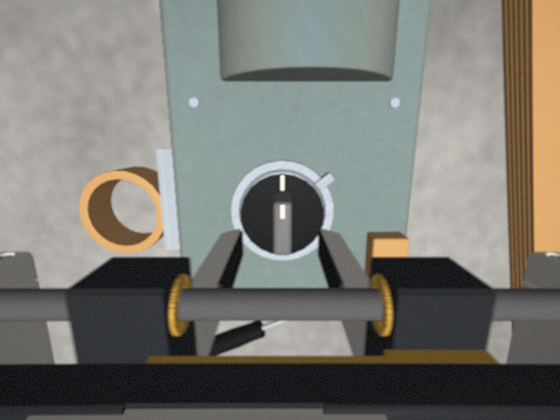

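View pics/s2z.png

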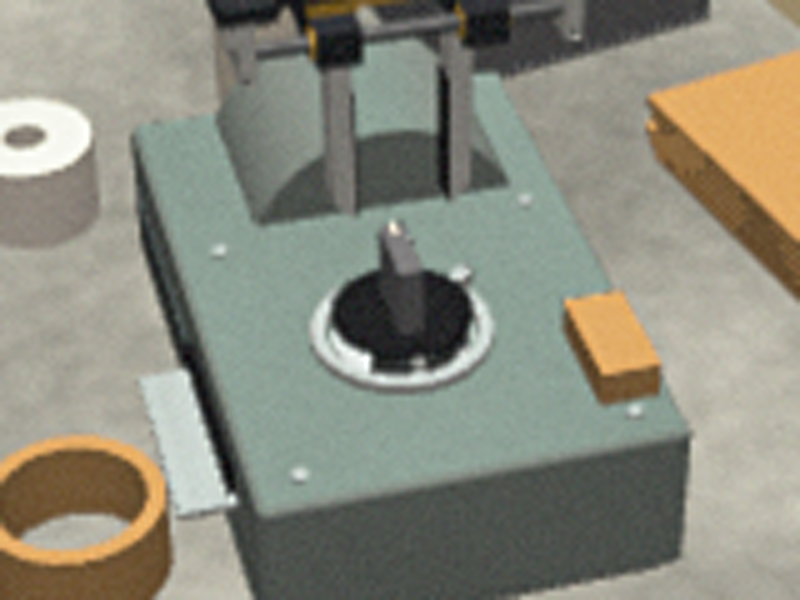

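Request:
step_arm(
  rows=[
    {"dp":[0,0,1.5],"angular":[0,0,0],"grip":0.1},
    {"dp":[0,0,1.5],"angular":[0,0,0],"grip":0.1},
    {"dp":[0,0,1.5],"angular":[0,0,0],"grip":0.1},
    {"dp":[0,0,1.0],"angular":[0,0,0],"grip":0.1},
    {"dp":[0,0,0.45],"angular":[0,0,0],"grip":0.1},
    {"dp":[0,0,0],"angular":[0,0,0],"grip":0.1},
  ],
)

```text
t: 5.1
tool_pos: [0.5046, 0.0987, 0.1266]
tool_rot: [-180.0, 0.0, 78.3]
contact_force: [-0.5, 0.5, 0.6]
width: 0.453
```

Request:
step_arm(
  rows=[
    {"dp":[0,0,0],"angular":[0,0,0],"grip":0.9},
    {"dp":[0,0,0],"angular":[0,0,0],"grip":0.9},
    {"dp":[0,0,0],"angular":[0,0,0],"grip":0.9},
    {"dp":[0,0,0],"angular":[0,0,0],"grip":0.9},
  ],
  squeeze=30,
)

```text
t: 5.6
tool_pos: [0.5053, 0.0986, 0.1273]
tool_rot: [179.9, -0.0, 78.3]
contact_force: [1.4, 0.8, 0.4]
width: 0.145
```

```bash
python3 - <<'E'
from h import *
s=status.state(); print(s['t'],s['tool_pos'],s['tool_rot'],s['width'],s['contact_force'],s['moment'])
im=save('side','s3.png')[130:250,175:335]; cv2.imwrite('pics/s3z.png',cv2.resize(im[:,:,::-1],None,fx=5,fy=5,interpolation=cv2.INTER_CUBIC))
E
```

```text
5.6 [0.50531319 0.09864435 0.12733659] [ 1.79911433e+02 -1.42018881e-02  7.82962782e+01] 0.14489012412173913 [1.3717439  0.82557937 0.39722848] [-0.14217241 -0.13582323 -0.02653406]
```

View pics/s3z.png

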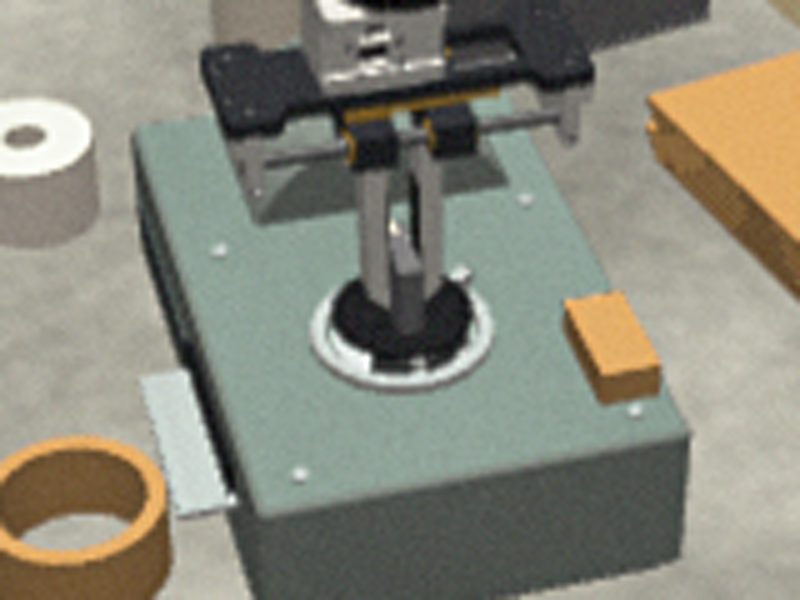

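Request:
step_arm(
  rows=[
    {"dp":[0,0,-0.2],"angular":[0,0,0],"grip":0.9},
    {"dp":[0,0,-0.3],"angular":[0,0,0],"grip":0.9},
    {"dp":[0,0,-0.3],"angular":[0,0,0],"grip":0.9},
    {"dp":[0,0,-0.3],"angular":[0,0,0],"grip":0.9},
    {"dp":[0,0,-0.1],"angular":[0,0,0],"grip":0.9},
    {"dp":[0,0,0],"angular":[0,0,0],"grip":0.9},
  ],
)

```text
t: 6.4
tool_pos: [0.5052, 0.0986, 0.1395]
tool_rot: [179.9, -0.0, 78.3]
contact_force: [4.5, -0.0, -1.4]
width: 0.149
```

```bash
python3 - <<'E'
from h import *
s=status.state(); print(s['t'],s['tool_pos'],s['tool_rot'],s['width'],s['contact_force'],s['moment'])
im=save('side','s4.png')[130:250,175:335]; cv2.imwrite('pics/s4z.png',cv2.resize(im[:,:,::-1],None,fx=5,fy=5,interpolation=cv2.INTER_CUBIC))
E
```

```text
6.4 [0.50524041 0.09864652 0.13949231] [ 1.79920432e+02 -9.29414558e-03  7.83029987e+01] 0.14897604053355284 [ 4.5102236  -0.04703789 -1.42646512] [-0.21409984 -0.8347167  -0.04938737]
```

View pics/s4z.png

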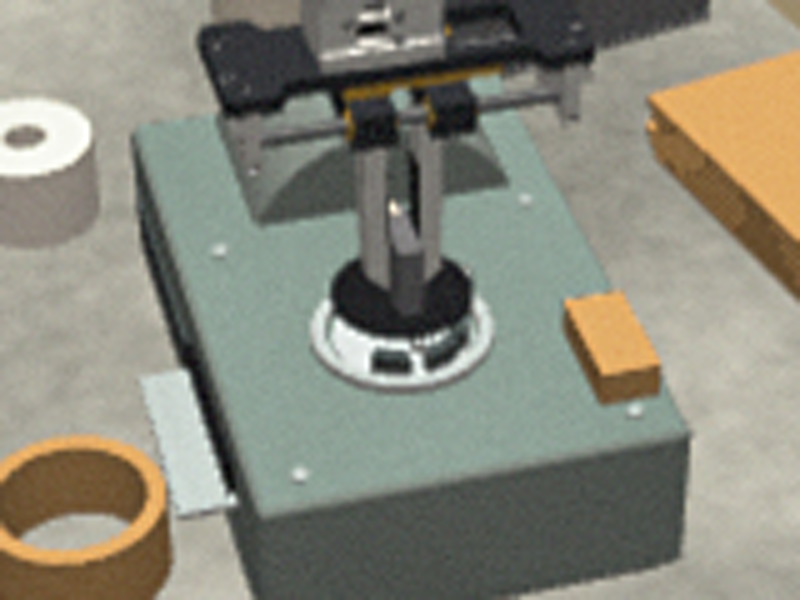

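Request:
step_arm(
  rows=[
    {"dp":[0,0.05,-0.05],"angular":[0,0,0],"grip":0.9},
    {"dp":[0,0,0],"angular":[0,0,2],"grip":0.9},
    {"dp":[0,0,0],"angular":[0,0,4],"grip":0.9},
    {"dp":[0,0,0],"angular":[0,0,0],"grip":0.9},
  ],
)

```text
t: 6.95
tool_pos: [0.5053, 0.0986, 0.1395]
tool_rot: [180.0, -0.0, 72.3]
contact_force: [3.7, -0.4, -1.5]
width: 0.147
```

```bash
cat > st.py <<'E'
from h import *
s=status.state(); print(s['t'],s['tool_pos'].round(4),s['tool_rot'].round(2),s['width'].round(3),s['contact_force'].round(1),s['moment'].round(3))
E
python3 st.py
```

```text
Traceback (most recent call last):
  File "st.py", line 2, in <module>
    s=status.state(); print(s['t'],s['tool_pos'].round(4),s['tool_rot'].round(2),s['width'].round(3),s['contact_force'].round(1),s['moment'].round(3))
                                                                                 ^^^^^^^^^^^^^^^^
AttributeError: 'float' object has no attribute 'round'
```

```bash
sed -i "s/s\['width'\].round(3)/round(s['width'],3)/" st.py; python3 st.py
```

```text
6.95 [0.5053 0.0986 0.1395] [179.99  -0.    72.3 ] 0.147 [ 3.7 -0.4 -1.5] [-0.158 -0.941 -0.075]
```

Request:
step_arm(
  rows=[
    {"dp":[0,0,0],"angular":[0,0,5],"grip":0.9},
    {"dp":[0,0,0],"angular":[0,0,5],"grip":0.9},
    {"dp":[0,0,0],"angular":[0,0,5],"grip":0.9},
    {"dp":[0,0,0],"angular":[0,0,5],"grip":0.9},
    {"dp":[0,0,0],"angular":[0,0,5],"grip":0.9},
    {"dp":[0,0,0],"angular":[0,0,5],"grip":0.9},
    {"dp":[0,0,0],"angular":[0,0,5],"grip":0.9},
    {"dp":[0,0,0],"angular":[0,0,2],"grip":0.9},
    {"dp":[0,0,0],"angular":[0,0,0],"grip":0.9},
  ],
)

```text
t: 8.07
tool_pos: [0.5054, 0.0985, 0.1395]
tool_rot: [180.0, -0.0, 35.3]
contact_force: [5.8, -1.5, -2.5]
width: 0.145
```

```bash
python3 st.py; python3 - <<'E'
from h import *
im=save('side','s5.png')[130:250,175:335]; cv2.imwrite('pics/s5z.png',cv2.resize(im[:,:,::-1],None,fx=5,fy=5,interpolation=cv2.INTER_CUBIC))
im=save('wrist','w5.png')
E
```

```text
8.075 [0.5054 0.0985 0.1395] [ 1.7997e+02 -2.0000e-02  3.5330e+01] 0.145 [ 5.8 -1.5 -2.5] [-0.208 -0.991  0.   ]
```

View pics/s5z.png

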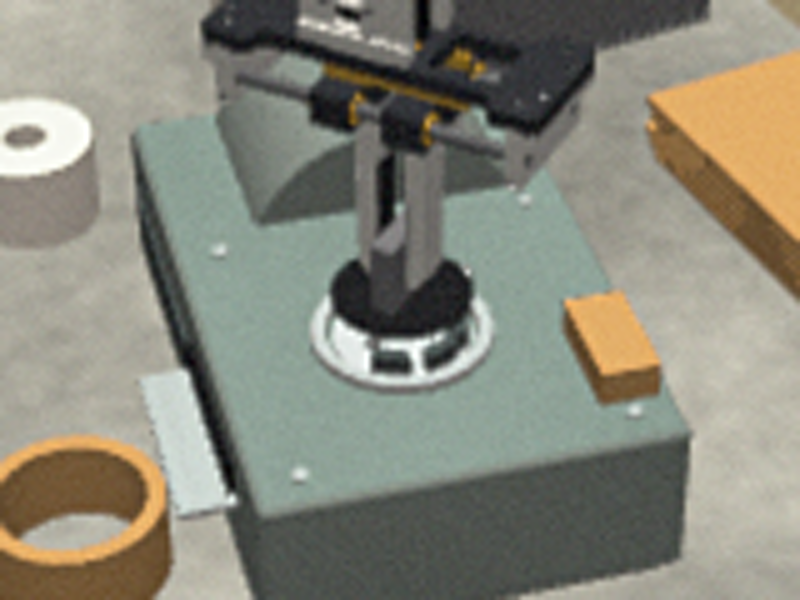

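View pics/w5.png

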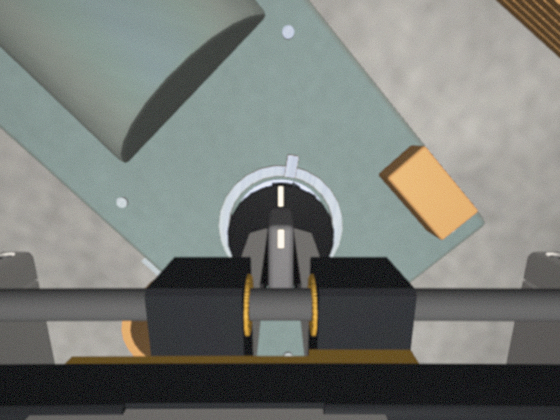

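Request:
step_arm(
  rows=[
    {"dp":[0,0,0],"angular":[0,0,4],"grip":0.9},
    {"dp":[0,0,0],"angular":[0,0,4],"grip":0.9},
    {"dp":[0,0,0],"angular":[0,0,1],"grip":0.9},
    {"dp":[0,0,0.2],"angular":[0,0,0],"grip":0.9},
    {"dp":[0,0,0.15],"angular":[0,0,0],"grip":0.9},
    {"dp":[0,0,0],"angular":[0,0,0],"grip":0.9},
  ],
)

```text
t: 8.93
tool_pos: [0.5055, 0.0985, 0.1361]
tool_rot: [180.0, -0.0, 26.3]
contact_force: [4.2, -1.8, 0.8]
width: 0.148
```

Request:
step_arm(
  rows=[
    {"dp":[0,0,0.1],"angular":[0,0,0],"grip":0.9},
    {"dp":[0,0,0],"angular":[0,0,0],"grip":0.9},
  ],
)

```text
t: 9.18
tool_pos: [0.5055, 0.0985, 0.1354]
tool_rot: [180.0, -0.0, 26.3]
contact_force: [2.7, -1.5, 3.6]
width: 0.144
```

Request:
step_arm(
  rows=[
    {"dp":[0,0,0.1],"angular":[0,0,0],"grip":0.9},
    {"dp":[0,0,0],"angular":[0,0,0],"grip":0.9},
  ],
)

```text
t: 9.43
tool_pos: [0.5055, 0.0985, 0.1345]
tool_rot: [180.0, -0.0, 26.3]
contact_force: [2.7, -1.9, 4.4]
width: 0.146
```

Request:
step_arm(
  rows=[
    {"dp":[0,0,0.1],"angular":[0,0,0],"grip":0.9},
    {"dp":[0,0,0],"angular":[0,0,0],"grip":0.9},
  ],
)

```text
t: 9.68
tool_pos: [0.5055, 0.0985, 0.1336]
tool_rot: [180.0, -0.0, 26.3]
contact_force: [1.5, -1.3, 5.8]
width: 0.145
```

Request:
step_arm(
  rows=[
    {"dp":[0,0,0.1],"angular":[0,0,0],"grip":0.9},
    {"dp":[0,0,0],"angular":[0,0,0],"grip":0.9},
  ],
)

```text
t: 9.93
tool_pos: [0.5055, 0.0985, 0.1328]
tool_rot: [180.0, -0.0, 26.3]
contact_force: [2.8, -2.4, 6.3]
width: 0.145
```

Request:
step_arm(
  rows=[
    {"dp":[0,0,0.1],"angular":[0,0,0],"grip":0.9},
    {"dp":[0,0,0],"angular":[0,0,0],"grip":0.9},
  ],
)

```text
t: 10.18
tool_pos: [0.5055, 0.0985, 0.132]
tool_rot: [180.0, -0.0, 26.3]
contact_force: [1.7, -2.1, 7.7]
width: 0.149
```

```bash
python3 st.py; python3 - <<'E'
from h import *
im=save('side','s6.png')[130:250,175:335]; cv2.imwrite('pics/s6z.png',cv2.resize(im[:,:,::-1],None,fx=5,fy=5,interpolation=cv2.INTER_CUBIC))
E
```

```text
10.175 [0.5055 0.0985 0.132 ] [ 1.7997e+02 -3.0000e-02  2.6310e+01] 0.149 [ 1.7 -2.1  7.7] [-0.435 -0.336  0.022]
```

View pics/s6z.png

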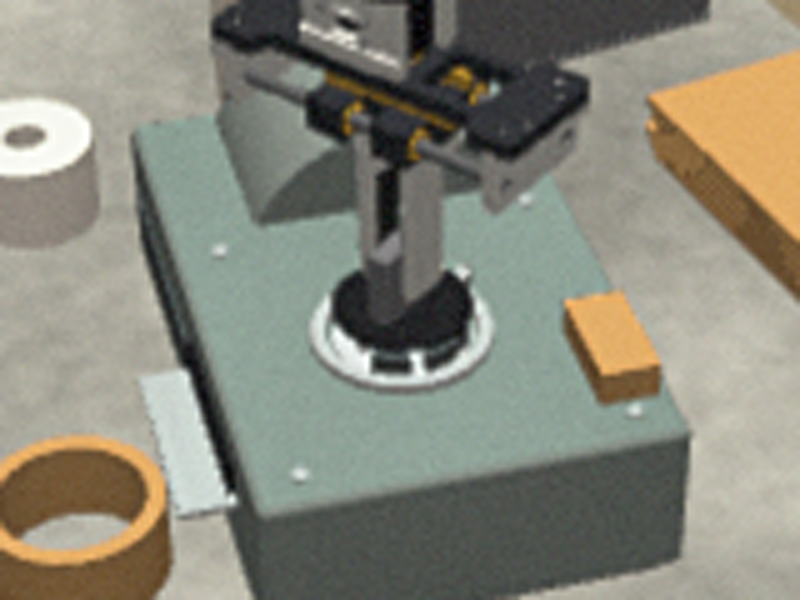

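Request:
step_arm(
  rows=[
    {"dp":[0,0,0],"angular":[0,0,1],"grip":0.9},
    {"dp":[0,0,0],"angular":[0,0,1],"grip":0.9},
    {"dp":[0,0,0],"angular":[0,0,1],"grip":0.9},
  ],
)

```text
t: 10.6
tool_pos: [0.5055, 0.0985, 0.132]
tool_rot: [180.0, -0.0, 23.3]
contact_force: [1.3, -2.9, 7.1]
width: 0.146
```

```bash
python3 st.py
```

```text
10.6 [0.5055 0.0985 0.132 ] [ 1.7996e+02 -3.0000e-02  2.3300e+01] 0.146 [ 1.3 -2.9  7.1] [-0.447 -0.33   0.13 ]
```

Request:
step_arm(
  rows=[
    {"dp":[0,0,0],"angular":[0,0,1],"grip":0.9},
    {"dp":[0,0,0],"angular":[0,0,1],"grip":0.9},
  ],
)

```text
t: 10.85
tool_pos: [0.5055, 0.0985, 0.132]
tool_rot: [180.0, -0.0, 21.3]
contact_force: [1.5, -1.8, 8.7]
width: 0.149
```

```bash
python3 st.py
```

```text
10.85 [0.5055 0.0985 0.132 ] [ 1.7996e+02 -4.0000e-02  2.1300e+01] 0.149 [ 1.5 -1.8  8.7] [-0.428 -0.383  0.149]
```

Request:
step_arm(
  rows=[
    {"dp":[0,0,0],"angular":[0,0,1],"grip":0.9},
    {"dp":[0,0,0],"angular":[0,0,1],"grip":0.9},
  ],
)

```text
t: 11.1
tool_pos: [0.5055, 0.0985, 0.132]
tool_rot: [180.0, -0.0, 19.3]
contact_force: [0.9, -2.3, 8.5]
width: 0.147
```

```bash
python3 st.py
```

```text
11.1 [0.5055 0.0985 0.132 ] [ 1.7996e+02 -4.0000e-02  1.9300e+01] 0.147 [ 0.9 -2.3  8.5] [-0.405 -0.352  0.117]
```

Request:
step_arm(
  rows=[
    {"dp":[0,0,0],"angular":[0,0,1],"grip":0.9},
    {"dp":[0,0,0],"angular":[0,0,1],"grip":0.9},
  ],
)

```text
t: 11.35
tool_pos: [0.5055, 0.0985, 0.132]
tool_rot: [180.0, -0.0, 17.3]
contact_force: [1.2, -2.3, 7.9]
width: 0.144
```

```bash
python3 st.py
```

```text
11.35 [0.5055 0.0985 0.132 ] [ 1.7996e+02 -4.0000e-02  1.7300e+01] 0.144 [ 1.2 -2.3  7.9] [-0.408 -0.417  0.123]
```

The force in the step reply is enough to tell a drop; continuing one small call at a time.

Request:
step_arm(
  rows=[
    {"dp":[0,0,0],"angular":[0,0,1],"grip":0.9},
    {"dp":[0,0,0],"angular":[0,0,1],"grip":0.9},
  ],
)

```text
t: 11.6
tool_pos: [0.5055, 0.0985, 0.132]
tool_rot: [180.0, -0.0, 15.3]
contact_force: [2.9, -2.2, 8.7]
width: 0.148
```

Request:
step_arm(
  rows=[
    {"dp":[0,0,0],"angular":[0,0,1],"grip":0.9},
    {"dp":[0,0,0],"angular":[0,0,1],"grip":0.9},
  ],
)

```text
t: 11.85
tool_pos: [0.5055, 0.0985, 0.132]
tool_rot: [180.0, -0.0, 13.3]
contact_force: [0.7, -1.0, 7.4]
width: 0.15
```

```bash
python3 st.py
```

```text
11.85 [0.5055 0.0985 0.132 ] [ 1.7997e+02 -4.0000e-02  1.3300e+01] 0.15 [ 0.7 -1.   7.4] [-0.416 -0.399  0.143]
```

Request:
step_arm(
  rows=[
    {"dp":[0,0,0],"angular":[0,0,1],"grip":0.9},
    {"dp":[0,0,0],"angular":[0,0,1],"grip":0.9},
  ],
)

```text
t: 12.1
tool_pos: [0.5055, 0.0985, 0.132]
tool_rot: [180.0, -0.0, 11.3]
contact_force: [2.0, -2.0, 8.5]
width: 0.146
```

```bash
python3 st.py
```

```text
12.1 [0.5055 0.0985 0.132 ] [ 1.7997e+02 -4.0000e-02  1.1300e+01] 0.146 [ 2.  -2.   8.5] [-0.368 -0.389  0.146]
```

Request:
step_arm(
  rows=[
    {"dp":[0,0,0],"angular":[0,0,1],"grip":0.9},
    {"dp":[0,0,0],"angular":[0,0,1],"grip":0.9},
  ],
)

```text
t: 12.35
tool_pos: [0.5055, 0.0985, 0.132]
tool_rot: [180.0, -0.0, 9.3]
contact_force: [1.5, -1.6, 7.7]
width: 0.144
```

```bash
python3 st.py
```

```text
12.35 [0.5055 0.0985 0.132 ] [ 1.7997e+02 -4.0000e-02  9.3000e+00] 0.144 [ 1.5 -1.6  7.7] [-0.474 -0.406  0.145]
```

Request:
step_arm(
  rows=[
    {"dp":[0,0,0],"angular":[0,0,1],"grip":0.9},
    {"dp":[0,0,0],"angular":[0,0,1],"grip":0.9},
  ],
)

```text
t: 12.6
tool_pos: [0.5055, 0.0985, 0.132]
tool_rot: [180.0, -0.0, 7.3]
contact_force: [1.0, -2.2, 7.8]
width: 0.144
```

```bash
python3 st.py
```

```text
12.6 [0.5055 0.0985 0.132 ] [ 1.7996e+02 -4.0000e-02  7.3000e+00] 0.144 [ 1.  -2.2  7.8] [-0.468 -0.392  0.104]
```

Request:
step_arm(
  rows=[
    {"dp":[0,0,0],"angular":[0,0,1],"grip":0.9},
    {"dp":[0,0,0],"angular":[0,0,1],"grip":0.9},
  ],
)

```text
t: 12.85
tool_pos: [0.5054, 0.0983, 0.1308]
tool_rot: [180.0, -0.0, 5.3]
contact_force: [3.8, -2.1, 1.3]
width: 0.147
```

```bash
python3 st.py
```

```text
12.85 [0.5054 0.0983 0.1308] [ 1.7997e+02 -4.0000e-02  5.2600e+00] 0.147 [ 3.8 -2.1  1.3] [-0.524 -0.928  0.108]
```

Resistance vanished near yaw 5.5–6°: the key has dropped in. Push home gently.

Request:
step_arm(
  rows=[
    {"dp":[0,0,0.1],"angular":[0,0,0],"grip":0.9},
    {"dp":[0,0,0.1],"angular":[0,0,0],"grip":0.9},
    {"dp":[0,0,0],"angular":[0,0,0],"grip":0.9},
  ],
)

```text
t: 13.22
tool_pos: [0.5054, 0.0983, 0.1284]
tool_rot: [180.0, -0.0, 5.3]
contact_force: [4.5, -2.0, -0.2]
width: 0.147
```

```bash
python3 st.py
```

```text
13.225 [0.5054 0.0983 0.1284] [ 1.7997e+02 -3.0000e-02  5.2800e+00] 0.147 [ 4.5 -2.  -0.2] [-0.455 -1.026  0.073]
```

Request:
step_arm(
  rows=[
    {"dp":[0,0,0.1],"angular":[0,0,0],"grip":0.9},
    {"dp":[0,0,0.1],"angular":[0,0,0],"grip":0.9},
    {"dp":[0,0,0],"angular":[0,0,0],"grip":0.9},
  ],
)

```text
t: 13.6
tool_pos: [0.5055, 0.0983, 0.1273]
tool_rot: [180.0, -0.0, 5.3]
contact_force: [3.3, -1.8, 4.8]
width: 0.147
```

```bash
python3 st.py; python3 - <<'E'
from h import *
im=save('side','s7.png')[130:250,175:335]; cv2.imwrite('pics/s7z.png',cv2.resize(im[:,:,::-1],None,fx=5,fy=5,interpolation=cv2.INTER_CUBIC))
E
```

```text
13.6 [0.5055 0.0983 0.1273] [ 1.7997e+02 -3.0000e-02  5.2900e+00] 0.147 [ 3.3 -1.8  4.8] [-0.567 -0.608  0.011]
```

View pics/s7z.png

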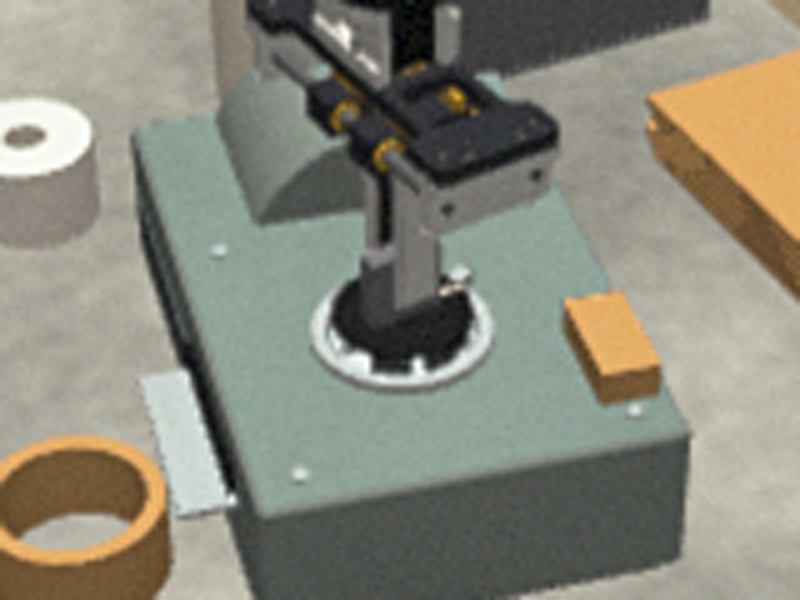

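Request:
step_arm(
  rows=[
    {"dp":[0,0,0.07],"angular":[0,0,0],"grip":0.9},
    {"dp":[0,0,0],"angular":[0,0,0],"grip":0.9},
  ],
)

```text
t: 13.9
tool_pos: [0.5056, 0.0983, 0.1273]
tool_rot: [180.0, -0.0, 5.3]
contact_force: [2.1, -2.3, 8.5]
width: 0.147
```

```bash
python3 st.py
```

```text
13.9 [0.5056 0.0983 0.1273] [ 1.7997e+02 -4.0000e-02  5.2900e+00] 0.147 [ 2.1 -2.3  8.5] [-0.605 -0.288  0.042]
```

Request:
step_arm(
  rows=[
    {"dp":[0,0,-0.08],"angular":[0,0,0],"grip":0.9},
    {"dp":[0,0,0],"angular":[0,0,0],"grip":0.2},
    {"dp":[0,0,0],"angular":[0,0,0],"grip":0.2},
    {"dp":[0,0,0],"angular":[0,0,0],"grip":0.2},
    {"dp":[0,0,0],"angular":[0,0,0],"grip":0.2},
  ],
)

```text
t: 14.52
tool_pos: [0.5044, 0.0988, 0.1265]
tool_rot: [-180.0, 0.1, 5.3]
contact_force: [-0.9, -0.2, -0.6]
width: 0.401
```

Request:
step_arm(
  rows=[
    {"dp":[0,0,-1],"angular":[0,0,0],"grip":0.2},
    {"dp":[0,0,-2],"angular":[0,0,0],"grip":0.2},
    {"dp":[0,0,-3],"angular":[0,0,0],"grip":0.2},
    {"dp":[0,0,-3],"angular":[0,0,0],"grip":0.2},
    {"dp":[0,0,-2],"angular":[0,0,0],"grip":0.2},
    {"dp":[0,0,0],"angular":[0,0,0],"grip":0.2},
    {"dp":[0,0,0],"angular":[0,0,0],"grip":0.2},
  ],
)

```text
t: 15.4
tool_pos: [0.5046, 0.0986, 0.2364]
tool_rot: [-180.0, 0.1, 5.3]
contact_force: [-0.3, -0.1, 0.5]
width: 0.401
```

```bash
python3 st.py; python3 - <<'E'
from h import *
im=save('side','s8.png')[130:250,175:335]; a=cv2.resize(im[:,:,::-1],(400,300),interpolation=cv2.INTER_CUBIC)
T=pose(); im=save('wrist','w8.png')[120:285,180:400]; b=cv2.resize(im[:,:,::-1],(400,300),interpolation=cv2.INTER_CUBIC)
cv2.imwrite('pics/c8.png',np.hstack([a,b])); np.save('T8.npy',T)
E
```

```text
15.4 [0.5046 0.0986 0.2364] [-1.7999e+02  6.0000e-02  5.3000e+00] 0.401 [-0.3 -0.1  0.5] [0.013 0.175 0.02 ]
```

View pics/c8.png

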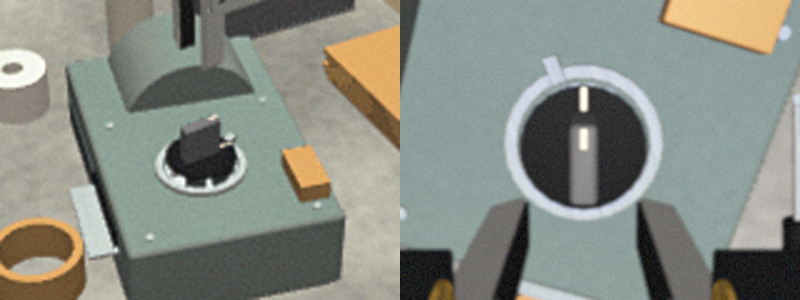

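View pics/w8.png

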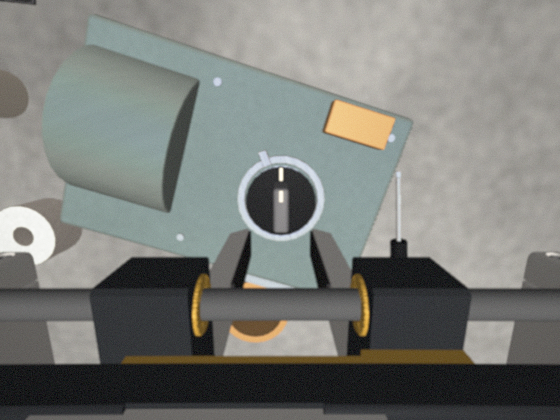

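```bash
python3 -c "
from h import *
print(job.close_job())"
```

```text
the job is handed in; nothing more can be done
None
```

The knob is pushed home in the hidden seat and released, and the job was handed in at about 15.5 s of the 51 s allowed. The hand-in gave no verdict.

**What I did:**
- **Unlock:** I gripped the wing and pulled the knob up about 12 mm.
- **Turn and feel:** I turned it clockwise to just short of the lug, then pressed with 7–9 N and swept on in 1° steps. The resistance vanished about 73° from park.
- **Seat:** I pushed the knob down until it stopped solid, then opened the jaws and lifted clear.

**Last checks:**
- **Height:** The knob stopped at tool height 0.1273 m under 8.5 N, the same height at which I had gripped it in park.
- **Position:** The pointer is about 20° (0.35 rad) past the lug, inside the 0.66 rad limit.
- **Release:** The tool is 0.236 m up with no contact force.
- **Bystanders:** The staples, tape roll, label roll and screwdriver look undisturbed in the last pictures. I did not measure them, and I did not look at the mug, carton or cleaner again at the end.

**Disagreements:**
- My measured angle from park to lug was 54°, slightly over the stated 48–53°. This made no difference because I began feeling before the lug.
- A sideways force of up to 6 N showed at times during the turn and the push home, from a small grip offset. It disappeared on release.

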